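Get the tea strainer out from behind the condiments

TASK

The tea strainer is stuck at the back of the dark condiment board, with its handle boxed in by the spice jar, the salt shaker and the tea glass. First move those three aside so that all stand on the light chopping board, then set the strainer upright with its cup in the middle of the empty saucer at the front of the worktop, and finally put the jar, the shaker and the glass back, each on the very cork round it came from. Knock nothing over, and leave the matchbox and the teaspoon alone.

Things in the scene. Friction and masses are not known exactly. Their poses are not given: they have to be found in the camera images.
- condiment_board: fixed dark wooden board, 10 mm thick: 140 (x) x 170 (y) mm, from its x = -44 to 96 (+x = back), with a round nose in front to x = -104; origin on its underside. Flush 62 mm cork rounds at its (x, y) = (-6, 43), (-6, -43), (-66, 0) mm; jar, shaker, glass each stand on one (within 4 mm), which on which varies. The strainer lies cup at the back, handle forward between the side rounds
- spice_jar: glass spice jar with a flat black screw cap, closed, round, 43 mm across and 96 mm high (body up to 78 mm, cap 40 mm across above), about 0.15 kg; origin at the centre of its underside, z up
- shaker: glass salt shaker with a pierced white cap, closed, round, 42 mm across up to 60 mm, then tapering to the 35 mm cap; 80 mm high, about 0.14 kg; origin at the centre of its underside, z up
- glass: empty tulip-shaped tea glass, 90 mm high, at most 58 mm across (behaves as solid and without its waist: grip it as 45 to 58 mm wide), foot 44 mm across, about 0.12 kg; origin at the centre of its underside, z up
- strainer: steel tea strainer, 64 x 114 x 29 mm, 30 g: round cup (62 mm across at the top, 42 mm flat underside, 25 mm high) with one straight handle. Origin level with its underside; the cup's middle lies 25 mm from it along its +y; the handle runs 6 to 57 mm along its -y, 10 mm wide, 24 to 29 mm above the underside. Grip the handle across, from above
- saucer: the empty tea saucer at the front of the worktop, left or right of the condiment board (another one, with a glass, stands far back), 109 mm across, 14 mm high at the rim, flat middle 62 mm across and 5 mm above its underside; loose, about 0.13 kg; origin at the centre of its underside
- chopping_board: light wooden chopping board, the side area, 150 (its x) x 160 (its y) x 12 mm, fixed, on the other side of the condiment board from the saucer; origin at the centre of its underside
- matches: bystander: matchbox, 36 x 54 x 15 mm, behind the work; origin at the centre of its underside
- spoon: bystander: teaspoon, 26 x 128 x 10 mm, behind the work; origin at the centre of its underside
There are look-alikes about, which are no part of the job. Leave any blue look-alike of the shaker alone.

How it is judged:
By the outcome, as a careful person would: the job done as asked, in the order asked, and still so for the second after the job is handed in, with the robot touching nothing.
It also fails if it takes over 144 s, if anything falls off the work surface, if the arm or the gripper's body presses on something with over 40 N, if the wrist force passes 120 N, or if a joint passes its speed limit or range.

ROBOT

A 6-joint arm with a two-finger parallel gripper is mounted at the origin on a cart in front of the work surface, level with it; the furniture and walls round the work are solid. World frame = base frame: x ahead of the robot, y to its left, z up, the work surface at z = 0. Lengths are in m, angles in rad, forces in N, time in s.
With the tool pointing down it reaches from about 0.4 to 0.925 m from the base axis. Payload 3.4 kg.
Tool frame: the origin (TCP) lies at the very end of the fingers, on their centre line; the grasp point (between the pads) lies 19 mm behind it; z points along the fingers, y is the line along which they close (so a half turn about z gives the same grasp; the last joint's range is limited). The gripper opens to 85 mm and grips with 20 to 120 N. Pads are 22 mm wide; open, the fingers measure 114 mm over their backs; the gripper's body (76 mm by 85 mm) begins 54 mm behind the grasp point. The pads swing forward as they close: fully open they stand 13 mm farther back than shut.
Start: joints at [1.089, 0.307, 1.506, -0, 1.328, -0.073], TCP at [0.228, 0.528, 0.231] pointing down, gripper open.
Joint ranges: [-3.12, 3.12], [-1.05, 2.28], [0.14, 2.33], [-1.42, 4.57], [0.1, 2.73], [-2.68, 2.68]. Speed limits (rad/s): [2.57, 2.57, 3.14, 3.14, 3.14, 3.14].

INTERFACE

Orientations are given as [roll, pitch, yaw] about the fixed x, y, z axes, in that order (R = Rz(yaw) Ry(pitch) Rx(roll)).
In Python, from workcell import robot, vision, job gives the robot as it stands.
- The arm moves only by the tool play_rows, never from a script. Its argument "moves" is text: rows parted by semicolons, each of 7 numbers parted by spaces: the shift along the world's x, y, z in mm, then the turn, a rotation vector about the world's x, y, z in degrees, then the finger opening in mm, from 0 to 85.4. In form: dx dy dz wx wy wz gripper; .... A call has 1 to 12 rows; each row is the pose to reach, as a shift and turn from the pose commanded when the call began; what a row does not reach only later rows make up. A row lasts 1/8 s, in which the tool goes at most 62.5 mm and 10.7 degrees, less where a joint would pass 70% of its speed; a pose out of reach is approached as far as the arm can. A call with a gripper value outside its range is refused whole. The fingers move at their own pace and stop on an object; "squeeze" is the grip in N (left out, the last holds). Time passes only in rows, so rows that repeat a pose let the fingers close. It gives the time, the measured TCP pose, the force, the opening and the grip force at its end, in the units of the state.
- robot.observe(): the state, without advancing time (a new reading comes with each control period).
- vision.camera(name): name is "scene" or "top" or "wrist"; returns the picture (480x640x3 uint8, red, green, blue); there is no depth.
- vision.calibration(name): a dict with "K" (3x3 intrinsics, pixels), "world_from_camera" (4x4, takes a point from camera to world coordinates); the wrist camera has in their place "hand_eye" (4x4, takes a point from camera to tool coordinates, whose origin is the TCP and whose axes are the flange's). Camera axes: x right, y down, z forward; pixel columns grow to the right and rows downward; lengths in m; the calibration is good to about 2 mm. A picture is of the moment at which its call begins: read the wrist's pose just before it. calibration takes no time and is no camera call.
- job.finish_job(): hands the job in; it is judged then, once.
The state is a dict: "t": time; "joint_pos": joint angles; "qd": joint speeds; "joint_torque": joint torques, N m; "eef_pos": TCP position; "tcp_rot": TCP orientation; "force": force on the tool from outside, world axes, zero at the start; "moment": the same for the moment, N m; "width": finger opening in m; "grip_force": force on a finger pad.
Only numpy, scipy, OpenCV 4.12 (cv2) and the standard library are available. Lean on these libraries where they do the work, as an engineer would, in place of code of your own. Each camera call takes 0.05 s, during which the arm holds its last target. There are 200 camera calls.

## Working session

There is one attempt and no reset: what is moved stays moved. The work goes in short steps, Python scripts to look and compute and a tool call to move; the robot and the scene stay as the last step left them, time stands still between calls to the robot, and variables do not carry over. Pictures are saved under pics/ and viewed, at most 14 in all, crops included, and the job is handed in when it is done.

Besides the shell and the picture viewer there is one more tool, called after ">>>" in YAML: its name, and indented under it one key for each argument. play_rows: Moves the arm, as the interface text tells. Its arguments: {"type":"object","properties":{"moves":{"type":"string"},"squeeze":{"type":"number"}},"required":["moves"]}

```bash
ls; mkdir -p pics; python3 - <<'E'
from workcell import robot, vision, job
import cv2
for n in ("top","scene"):
    im=vision.camera(n); cv2.imwrite(f"pics/{n}0.png",im[:,:,::-1])
    c=vision.calibration(n); print(n,c["K"].tolist(),c["world_from_camera"].round(4).tolist())
print(vision.calibration("wrist"))
o=robot.observe();print(o["eef_pos"],o["tcp_rot"],o["width"],o["t"])
E
```

```text
pics
top [[574.25765353609, 0.0, 318.19672128258554], [0.0, 574.25765353609, 241.41537165225446], [0.0, 0.0, 1.0]] [[0.0067, -0.9985, 0.0544, 0.4986], [-0.9998, -0.0076, -0.0166, 0.0012], [0.0169, -0.0543, -0.9984, 1.2833], [0.0, 0.0, 0.0, 1.0]]
scene [[449.55307601576925, 0.0, 316.40627837459834], [0.0, 449.55307601576925, 245.87651376320227], [0.0, 0.0, 1.0]] [[0.5445, -0.623, 0.5616, -0.0037], [-0.8387, -0.3974, 0.3724, -0.396], [-0.0088, -0.6738, -0.7389, 0.8224], [0.0, 0.0, 0.0, 1.0]]
{'K': array([[345.91535627,   0.        , 317.40872666],
       [  0.        , 345.91535627, 240.36483253],
       [  0.        ,   0.        ,   1.        ]]), 'hand_eye': array([[ 4.64204711e-04, -9.61607193e-01, -2.74429210e-01,
         6.88634406e-02],
       [ 9.99999883e-01,  4.09729127e-04,  2.55826195e-04,
         2.64624146e-04],
       [-1.33562669e-04, -2.74429296e-01,  9.61607271e-01,
        -1.43318642e-01],
       [ 0.00000000e+00,  0.00000000e+00,  0.00000000e+00,
         1.00000000e+00]])}
[0.22775141 0.52728264 0.23047906] [-3.13976950e+00 -1.48574427e-04  2.73381480e+00] 0.08512652325185043 0.1
```

View pics/top0.png

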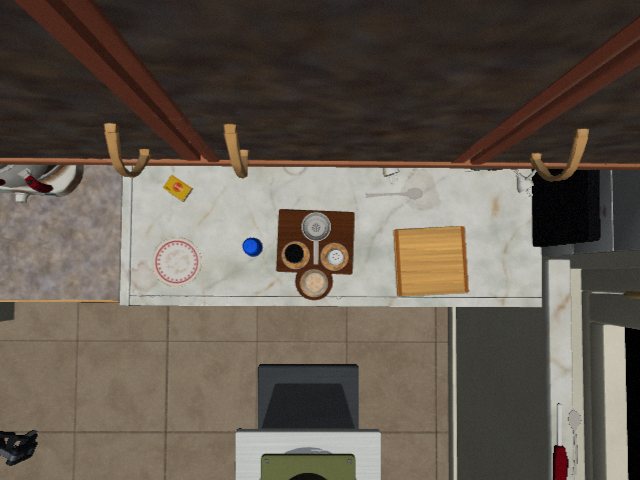

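View pics/scene0.png

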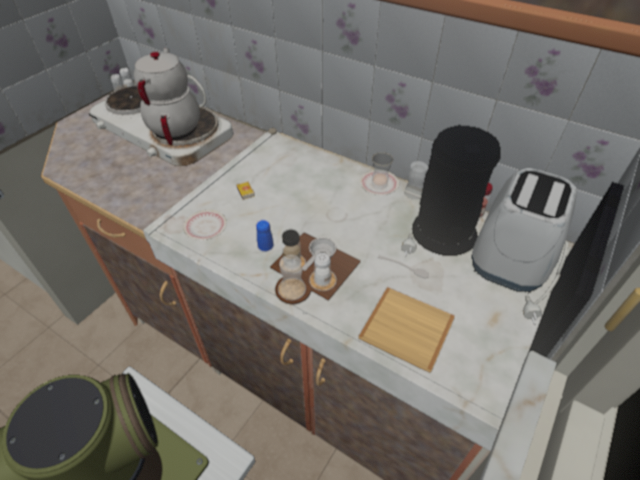

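```bash
cat > h.py <<'E'
import cv2, numpy as np
from workcell import robot, vision
from scipy.spatial.transform import Rotation as R
def cam(n):
    c=vision.calibration(n)
    if n!="wrist": return c["K"],np.array(c["world_from_camera"])
    o=robot.observe(); T=np.eye(4); T[:3,:3]=R.from_euler("xyz",o["tcp_rot"]).as_matrix(); T[:3,3]=o["eef_pos"]
    return c["K"],T@c["hand_eye"]
def shot(n,name=None):
    C=cam(n); im=vision.camera(n)[:,:,::-1].copy()
    if name: cv2.imwrite(f"pics/{name}.png",im)
    return im,C
def ray(C,u,v,z):
    K,T=C; d=T[:3,:3]@np.linalg.inv(K)@[u,v,1]; return (T[:3,3]+d*(z-T[2,3])/d[2])[:2]
def proj(C,p):
    K,T=C; q=K@(T[:3,:3].T@(np.array(p)-T[:3,3])); return q[:2]/q[2]
def big(m):
    cs,_=cv2.findContours(m.astype(np.uint8),cv2.RETR_EXTERNAL,cv2.CHAIN_APPROX_NONE); return max(cs,key=cv2.contourArea)
E
python3 - <<'E'
from h import *
im,C=shot("top","top1")
hsv=cv2.cvtColor(im,cv2.COLOR_BGR2HSV)
H,S,V=[hsv[:,:,i].astype(int) for i in range(3)]
reg=np.zeros(H.shape,bool)
def sub(x0,x1,y0,y1):
    r=reg.copy(); r[y0:y1,x0:x1]=1; return r
# chopping board
c=big(sub(380,485,215,302)&(S>80)); q=cv2.boxPoints(cv2.minAreaRect(c)); 
w=np.array([ray(C,*p,.012) for p in q]); print("chop",w.round(4).tolist(),w.mean(0).round(4))
print("chop edges",np.linalg.norm(w-np.roll(w,1,0),axis=1))
c=big(sub(265,365,200,303)&(S>60)); 
w=np.array([ray(C,*p[0],.010) for p in c],np.float32); print("dark bbox",w.min(0),w.max(0))
r=sub(265,365,200,268)&(S>60); c=big(r); q=cv2.boxPoints(cv2.minAreaRect(c)); print("dark rect",[ray(C,*p,.010).round(4).tolist() for p in q])
# saucer red rim
m=sub(140,215,230,295)&(S>60)&((H<12)|(H>168)); ys,xs=np.nonzero(m); pts=np.c_[xs,ys].astype(np.float32)
e=cv2.fitEllipse(cv2.convexHull(pts)); print("saucer",e,ray(C,*e[0],.014))
crop=im[195:310,140:480]; 
cv2.imwrite("pics/crop1.png",cv2.resize(im[200:305,260:375],None,fx=5.5,fy=5.5,interpolation=cv2.INTER_CUBIC))
E
```

```text
chop [[0.5964, -0.1861], [0.6062, -0.3466], [0.4572, -0.3534], [0.4479, -0.1938]] [ 0.5269 -0.27  ]
chop edges [0.14872986 0.16081699 0.14911017 0.15981155]
dark bbox [ 0.44046673 -0.09938186] [0.63970584 0.07304696]
dark rect [[0.5106, 0.073], [0.6404, 0.0692], [0.635, -0.0998], [0.505, -0.0951]]
saucer ((176.20237731933594, 261.5176086425781), (42.251956939697266, 43.09809112548828), 58.56993865966797) [0.5210701  0.29230434]
```

View pics/crop1.png

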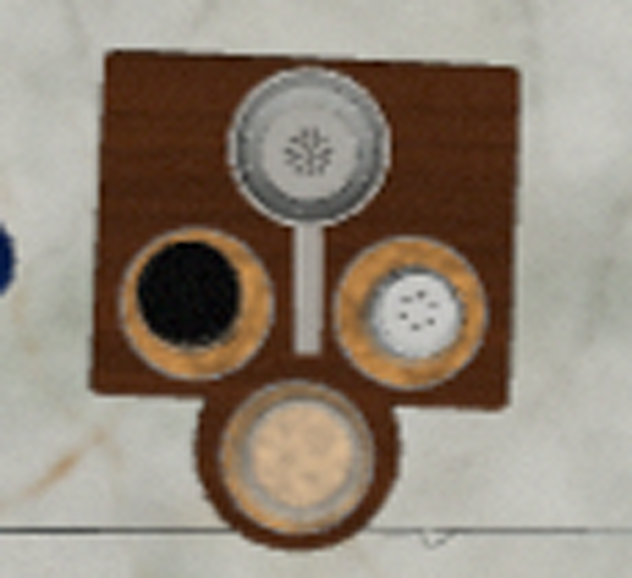

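```bash
python3 - <<'E'
from h import *
im=cv2.imread("pics/top1.png"); C=cam("top")
f=lambda u,v,z: ray(C,(u+.5)/5.5-.5+260,(v+.5)/5.5-.5+200,z).round(4)
for n,u,v,z in [("corkL",196,304,.01),("corkR",410,313,.01),("corkF",297,457,.01),("jar",188,294,.106),("shaker",416,313,.09),("glassrim?",298,455,.1),("glassfoot",300,453,.014),("cup",309,148,.035),("hend",308,354,.039)]: print(n,f(u,v,z))
Rb=R.from_euler("z",-1.8,degrees=True).as_matrix()[:2,:2]
for p in [(-6,43),(-6,-43),(-66,0)]: print("board est",(np.array([.5417,-.0123])+Rb@np.array(p)/1000).round(4))
hsv=cv2.cvtColor(im,cv2.COLOR_BGR2HSV).astype(int)
for n,z,m in [("jarcap",.106,(hsv[...,2]<45)),("cork",.01,(hsv[...,1]>110)&(hsv[...,0]>12)&(hsv[...,2]>150))]:
    mm=np.zeros(m.shape,bool); mm[235:303,270:365]=m[235:303,270:365]
    k,l,st,ce=cv2.connectedComponentsWithStats(mm.astype(np.uint8))
    for s,c in list(zip(st,ce))[1:]:
        if s[4]>40: print(n,s,ray(C,*c,z))
E
```

```text
corkL [0.5377 0.0308]
corkR [ 0.5347 -0.0555]
corkF [ 0.4765 -0.0104]
jar [0.5385 0.0315]
shaker [ 0.5325 -0.0543]
glassrim? [ 0.4788 -0.0099]
glassfoot [ 0.4782 -0.0115]
cup [ 0.5991 -0.014 ]
hend [ 0.5175 -0.0142]
board est [0.5371 0.0309]
board est [ 0.5344 -0.0551]
board est [ 0.4757 -0.0102]
jarcap [285 244  18  19 261] [0.5389694  0.03164016]
cork [322 244  26  26 203] [ 0.53674938 -0.05454665]
cork [283 247  26  21 136] [0.52779093 0.02199445]
```

>>> play_rows:
  moves: "250 -538 0 0 0 23.3 85;250 -538 0 0 0 23.3 85;250 -538 0 0 0 23.3 85;250 -538 0 0 0 23.3 85;250 -538 0 0 0 23.3 85;250 -538 0 0 0 23.3 85;250 -538 0 0 0 23.3 85;250 -538 0 0 0 23.3 85;250 -538 0 0 0 23.3 85;250 -538 0 0 0 23.3 85;250 -538 0 0 0 23.3 85;250 -538 0 0 0 23.3 85"
  squeeze: 30

```text
t: 1.65
eef_pos: [0.4773, -0.0098, 0.2309]
tcp_rot: [3.141, -0.002, 3.14]
force: [0.5, 0.5, -0.2]
width: 0.0851
grip_force: 0.0
```

>>> play_rows:
  moves: "0 -1 -60 0 0 0 85;0 -1 -120 0 0 0 85;0 -1 -150 0 0 0 85;0 -1 -180 0 0 0 85;0 -1 -190 0 0 0 85;0 -1 -190 0 0 0 85;0 -1 -190 0 0 0 40;0 -1 -190 0 0 0 40;0 -1 -190 0 0 0 40;0 -1 -190 0 0 0 40;0 -1 -190 0 0 0 40;0 -1 -190 0 0 0 40"

```text
t: 3.15
eef_pos: [0.4791, -0.0113, 0.0428]
tcp_rot: [-3.141, 0.003, 3.14]
force: [-0.8, 0.5, 5.9]
width: 0.0504
grip_force: 30.4
```

>>> play_rows:
  moves: "0 0 40 0 0 0 40;0 0 90 0 0 0 40;0 0 130 0 0 0 40;5 -60 130 0 0 0 40;10 -120 130 0 0 0 40;15 -180 130 0 0 0 40;18 -230 130 0 0 0 40;21 -259 130 0 0 0 40;21 -259 130 0 0 0 40;21 -259 130 0 0 0 40"

```text
t: 4.4
eef_pos: [0.4984, -0.2694, 0.1713]
tcp_rot: [3.141, -0.001, 3.14]
force: [-0.0, 0.0, -1.3]
width: 0.0506
grip_force: 32.8
```

>>> play_rows:
  moves: "0 0 -50 0 0 0 40;0 0 -90 0 0 0 40;0 0 -110 0 0 0 40;0 0 -120 0 0 0 40;0 0 -124 0 0 0 40;0 0 -126 0 0 0 40;0 0 -127 0 0 0 40;0 0 -127 0 0 0 40"

```text
t: 5.4
eef_pos: [0.4994, -0.2704, 0.0449]
tcp_rot: [-3.141, 0.001, 3.14]
force: [0.2, -0.3, -0.5]
width: 0.0504
grip_force: 32.9
```

>>> play_rows:
  moves: "0 0 -1 0 0 0 40;0 0 -1 0 0 0 40;0 0 -1 0 0 0 60;0 0 -1 0 0 0 85;0 0 -1 0 0 0 85;0 0 -1 0 0 0 85;0 0 30 0 0 0 85;0 0 90 0 0 0 85;0 0 150 0 0 0 85;0 0 150 0 0 0 85"

```text
t: 6.65
eef_pos: [0.5025, -0.2723, 0.1999]
tcp_rot: [-3.135, 0.01, 3.141]
force: [0.9, -0.7, 0.1]
width: 0.0853
grip_force: 0.0
```

>>> play_rows:
  moves: "40 302 0 0 0 -90 85;40 302 0 0 0 -90 85;40 302 0 0 0 -90 85;40 302 0 0 0 -90 85;40 302 0 0 0 -90 85;40 302 0 0 0 -90 85;40 302 0 0 0 -90 85;40 302 0 0 0 -90 85;40 302 0 0 0 -90 85;40 302 0 0 0 -90 85;40 302 0 0 0 -90 85;40 302 0 0 0 -90 85"

```text
t: 8.15
eef_pos: [0.5389, 0.0318, 0.194]
tcp_rot: [-3.141, -0.0, 1.571]
force: [-0.0, -0.2, 0.5]
width: 0.0851
grip_force: 0.0
```

```bash
python3 - <<'E'
from h import *
o=robot.observe(); print(o["eef_pos"],o["tcp_rot"])
a,_=shot("top"); b,_=shot("wrist")
cv2.imwrite("pics/c2.png",np.hstack([cv2.resize(a[190:310,260:480],(720,393))[:, :400],cv2.resize(b,(400,393))]) if 0 else np.vstack([cv2.resize(a[195:310,260:490],(600,300)),cv2.resize(b,(400,300))[:, :].repeat(1,0) if 0 else cv2.copyMakeBorder(cv2.resize(b,(400,300)),0,0,0,200,0)]))
E
```

```text
[0.53889419 0.03180221 0.19398482] [-3.14100793e+00 -4.76401755e-05  1.57091656e+00]
```

View pics/c2.png

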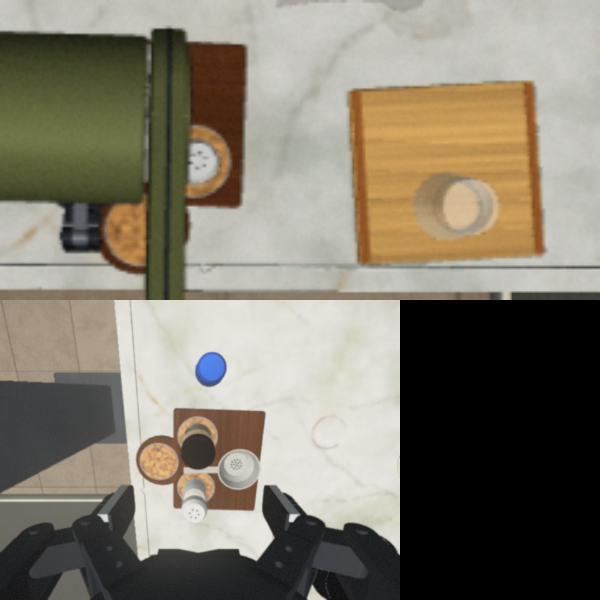

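>>> play_rows:
  moves: "0 0 -60 0 0 0 85;0 0 -110 0 0 0 85;0 0 -135 0 0 0 85;0 0 -147 0 0 0 85;0 0 -149 0 0 0 85;0 0 -149 0 0 0 85;0 0 -149 0 0 0 30;0 0 -149 0 0 0 30;0 0 -149 0 0 0 30;0 0 -149 0 0 0 30;0 0 -149 0 0 0 30;0 0 -149 0 0 0 30"

```text
t: 9.75
eef_pos: [0.5393, 0.0318, 0.0461]
tcp_rot: [3.141, 0.0, 1.57]
force: [-2.0, 0.4, 6.6]
width: 0.0418
grip_force: 30.5
```

>>> play_rows:
  moves: "0 0 40 0 0 0 30;0 0 90 0 0 0 30;0 0 130 0 0 0 30;5 -60 130 0 0 0 30;10 -120 130 0 0 0 30;15 -180 130 0 0 0 30;18 -230 130 0 0 0 30;21 -259 130 0 0 0 30;21 -259 130 0 0 0 30;21 -259 130 0 0 0 30"

```text
t: 11.0
eef_pos: [0.5594, -0.2264, 0.1748]
tcp_rot: [-3.14, -0.001, 1.569]
force: [-0.2, 0.6, -0.7]
width: 0.0415
grip_force: 31.1
```

>>> play_rows:
  moves: "0 0 -50 0 0 0 30;0 0 -90 0 0 0 30;0 0 -110 0 0 0 30;0 0 -120 0 0 0 30;0 0 -124 0 0 0 30;0 0 -126 0 0 0 30;0 0 -127 0 0 0 30;0 0 -128 0 0 0 30;0 0 -128 0 0 0 30"

```text
t: 12.12
eef_pos: [0.5605, -0.2275, 0.0481]
tcp_rot: [3.14, 0.001, 1.569]
force: [-0.8, -0.3, 2.8]
width: 0.0419
grip_force: 31.3
```

>>> play_rows:
  moves: "0 0 0 0 0 0 60;0 0 0 0 0 0 85;0 0 0 0 0 0 85;0 0 0 0 0 0 85;0 0 50 0 0 0 85;0 0 100 0 0 0 85;0 0 147 0 0 0 85;-9 60 147 0 0 0 85;-18 120 147 0 0 0 85;-27 173 147 0 0 0 85;-27 173 147 0 0 0 85;-27 173 147 0 0 0 85"

```text
t: 13.62
eef_pos: [0.5334, -0.0543, 0.1945]
tcp_rot: [3.141, 0.001, 1.571]
force: [0.2, -0.8, 0.1]
width: 0.0851
grip_force: 0.0
```

>>> play_rows:
  moves: "0 0 -60 0 0 0 85;0 0 -110 0 0 0 85;0 0 -135 0 0 0 85;0 0 -148 0 0 0 85;0 0 -152 0 0 0 85;0 0 -152 0 0 0 85;0 0 -152 0 0 0 30;0 0 -152 0 0 0 30;0 0 -152 0 0 0 30;0 0 -152 0 0 0 30;0 0 -152 0 0 0 30;0 0 -152 0 0 0 30"

```text
t: 15.12
eef_pos: [0.5333, -0.0541, 0.0432]
tcp_rot: [3.141, 0.0, 1.57]
force: [-0.7, -0.4, 5.2]
width: 0.035
grip_force: 29.7
```

>>> play_rows:
  moves: "0 0 0 0 0 0 56;0 0 0 0 0 0 56;0 0 0 0 0 0 56;0 0 -8 0 0 0 56;0 0 -15 0 0 0 56;0 0 -15 0 0 0 56;0 0 -15 0 0 0 30;0 0 -15 0 0 0 30;0 0 -15 0 0 0 30;0 0 -15 0 0 0 30"

```text
t: 16.38
eef_pos: [0.5332, -0.0542, 0.0274]
tcp_rot: [3.141, 0.0, 1.57]
force: [1.0, -0.0, -0.5]
width: 0.0377
grip_force: 30.1
```

```bash
python3 - <<'E'
from h import *
a,_=shot("scene")
cv2.imwrite("pics/s3.png",cv2.resize(a[180:380,220:480],(780,600)))
E
```

```text
(no output)
```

View pics/s3.png

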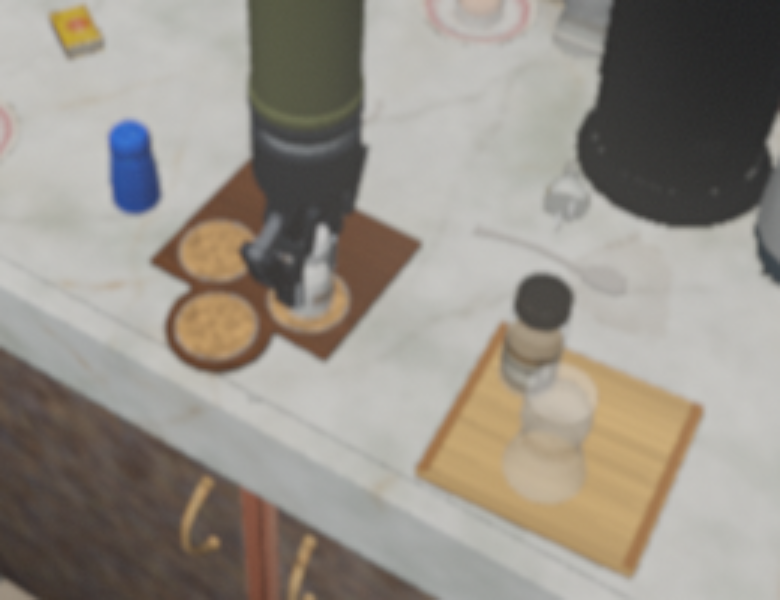

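>>> play_rows:
  moves: "0 0 0 0 0 0 30;0 0 40 0 0 0 30;0 0 90 0 0 0 30;0 0 130 0 0 0 30;5 -60 130 0 0 0 30;10 -120 130 0 0 0 30;15 -180 130 0 0 0 30;18 -230 130 0 0 0 30;21 -259 130 0 0 0 30;21 -259 130 0 0 0 30;21 -259 130 0 0 0 30"
  squeeze: 45

```text
t: 17.8
eef_pos: [0.5534, -0.3122, 0.1567]
tcp_rot: [-3.14, -0.002, 1.569]
force: [-0.1, 0.5, -0.7]
width: 0.0367
grip_force: 45.6
```

>>> play_rows:
  moves: "0 0 -50 0 0 0 30;0 0 -90 0 0 0 30;0 0 -110 0 0 0 30;0 0 -120 0 0 0 30;0 0 -124 0 0 0 30;0 0 -126 0 0 0 30;0 0 -127 0 0 0 30;0 0 -128 0 0 0 30;0 0 -128 0 0 0 30"

```text
t: 18.92
eef_pos: [0.5541, -0.3133, 0.0296]
tcp_rot: [3.141, 0.0, 1.57]
force: [-0.6, -0.1, -2.0]
width: 0.0368
grip_force: 45.6
```

>>> play_rows:
  moves: "0 0 -1 0 0 0 30;0 0 -1 0 0 0 30;0 0 -1 0 0 0 60;0 0 -1 0 0 0 85;0 0 -1 0 0 0 85;0 0 50 0 0 0 85;0 0 100 0 0 0 85;0 0 150 0 0 0 85;0 0 150 0 0 0 85"

```text
t: 20.05
eef_pos: [0.5571, -0.3151, 0.1846]
tcp_rot: [3.133, 0.006, 1.57]
force: [0.3, -0.2, 0.2]
width: 0.0851
grip_force: 0.0
```

>>> play_rows:
  moves: "-25 299 0 0 0 90 85;-25 299 0 0 0 90 85;-25 299 0 0 0 90 85;-25 299 0 0 0 90 85;-25 299 0 0 0 90 85;-25 299 0 0 0 90 85;-25 299 0 0 0 90 85;-25 299 0 0 0 90 60;-25 299 0 0 0 90 40;-25 299 0 0 0 90 40;-25 299 0 0 0 90 40;-25 299 0 0 0 90 40"

```text
t: 21.55
eef_pos: [0.5289, -0.0142, 0.179]
tcp_rot: [3.142, -0.0, 3.14]
force: [0.5, -1.2, -0.7]
width: 0.0403
grip_force: 0.0
```

```bash
python3 - <<'E'
from h import *
o=robot.observe(); print(o["eef_pos"],o["tcp_rot"])
a,_=shot("top"); b,C=shot("wrist","w4")
for p in [(.599,-.014,.035),(.5175,-.0142,.039),(.529,-.0142,.039)]: print(proj(C,p))
cv2.imwrite("pics/c4.png",np.vstack([cv2.resize(a[195:310,260:490],(600,300)),cv2.copyMakeBorder(cv2.resize(b,(400,300)),0,0,0,200,0)]))
E
```

```text
[ 0.528903   -0.0141933   0.17904277] [ 3.14153371e+00 -4.67121113e-04  3.13971394e+00]
[317.70263315 300.49166403]
[317.3662116  213.23440013]
[317.38365488 226.65295077]
```

View pics/c4.png

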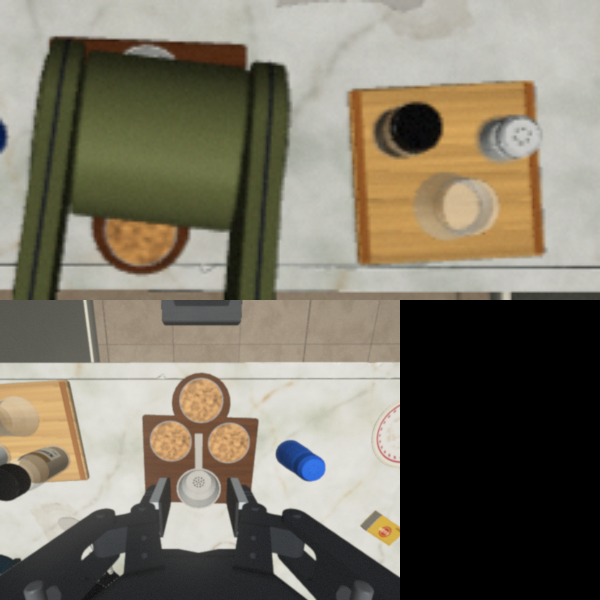

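>>> play_rows:
  moves: "0 0 -60 0 0 0 40;0 0 -110 0 0 0 40;0 0 -140 0 0 0 40;0 0 -152 0 0 0 40;0 0 -156 0 0 0 40;0 0 -156 0 0 0 40;0 0 -156 0 0 0 5;0 0 -156 0 0 0 5;0 0 -156 0 0 0 5;0 0 -156 0 0 0 5;0 0 -156 0 0 0 5"
  squeeze: 50

```text
t: 23.02
eef_pos: [0.5294, -0.0142, 0.0235]
tcp_rot: [-3.142, 0.001, 3.14]
force: [0.3, 0.2, 1.6]
width: 0.0079
grip_force: 48.8
```

>>> play_rows:
  moves: "0 0 10 0 0 0 5;0 0 30 0 0 0 5;0 0 70 0 0 0 5;0 0 120 0 0 0 5;0 0 140 0 0 0 5;0 0 140 0 0 0 5"

```text
t: 23.78
eef_pos: [0.5302, -0.0142, 0.1654]
tcp_rot: [-3.141, 0.004, 3.141]
force: [0.6, 1.0, -1.2]
width: 0.008
grip_force: 48.8
```

>>> play_rows:
  moves: "-10 50 0 0 0 0 5;-25 100 0 0 0 0 5;-40 150 0 0 0 0 5;-52 200 0 0 0 0 5;-65 250 0 0 0 0 5;-75 290 0 0 0 0 5;-78 306 0 0 0 0 5;-78 306 0 0 0 0 5;-78 306 0 0 0 0 5;-78 306 0 0 0 0 5"

```text
t: 25.02
eef_pos: [0.4514, 0.2904, 0.1632]
tcp_rot: [-3.141, -0.0, 3.139]
force: [-0.0, -0.4, -0.4]
width: 0.0078
grip_force: 48.8
```

```bash
python3 - <<'E'
from h import *
o=robot.observe(); print(o["eef_pos"],o["tcp_rot"])
b,C=shot("wrist","w5"); a,_=shot("scene")
p=o["eef_pos"]; print("cup rim pred",proj(C,(p[0]+.07,p[1],p[2]+.013)),"saucer pred",proj(C,(.5211,.2923,.014)))
hsv=cv2.cvtColor(b,cv2.COLOR_BGR2HSV).astype(int)
m=(hsv[...,1]>90)&((hsv[...,0]<10)|(hsv[...,0]>170))
ys,xs=np.nonzero(m); print(len(xs),xs.min(),xs.max(),ys.min(),ys.max())
cv2.imwrite("pics/c5.png",np.hstack([cv2.resize(b,(440,330)),cv2.resize(a[120:300,140:330],(348,330))]))
E
```

```text
[0.45136412 0.29043058 0.16315456] [-3.14097353e+00 -3.40358456e-04  3.13862967e+00]
cup rim pred [317.6367352  447.24844781] saucer pred [319.71576835 297.8059591 ]
539 28 639 168 401
```

View pics/c5.png

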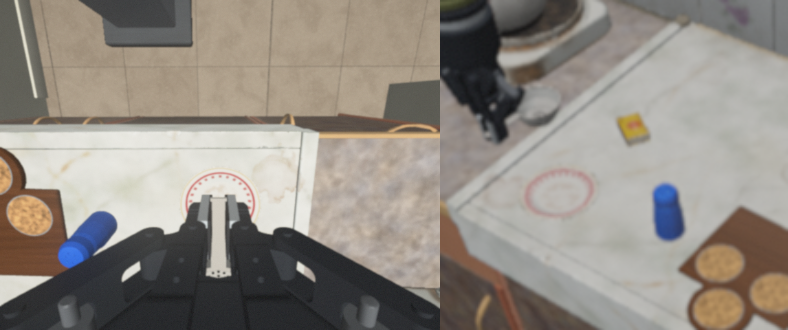

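```bash
python3 - <<'E'
from h import *
b=cv2.imread("pics/w5.png"); C=cam("wrist")
hsv=cv2.cvtColor(b,cv2.COLOR_BGR2HSV).astype(int)
m=(hsv[...,1]>60)&((hsv[...,0]<10)|(hsv[...,0]>165)); mm=np.zeros_like(m); mm[245:300,262:378]=m[245:300,262:378]
ys,xs=np.nonzero(mm); w=np.array([ray(C,x,y,.011) for x,y in zip(xs,ys)])
w=w[w[:,0]<.54]
A=np.c_[2*w,np.ones(len(w))]; s=np.linalg.lstsq(A,(w**2).sum(1),rcond=None)[0]; print("wrist saucer",s[:2],np.sqrt(s[2]+s[:2]@s[:2]),len(w))
# top
im=cv2.imread("pics/top1.png");C=cam("top");hsv=cv2.cvtColor(im,cv2.COLOR_BGR2HSV).astype(int)
m=(hsv[...,1]>60)&((hsv[...,0]<12)|(hsv[...,0]>168)); mm=np.zeros_like(m); mm[230:295,140:215]=m[230:295,140:215]
ys,xs=np.nonzero(mm); w=np.array([ray(C,x,y,.011) for x,y in zip(xs,ys)]); c=np.median(w,0); w=w[abs(np.linalg.norm(w-c,axis=1)-.047)<.008]
A=np.c_[2*w,np.ones(len(w))]; s=np.linalg.lstsq(A,(w**2).sum(1),rcond=None)[0]; print("top saucer",s[:2],np.sqrt(s[2]+s[:2]@s[:2]),len(w))
E
```

```text
wrist saucer [0.52229301 0.29275367] 0.04461364454327059 459
top saucer [0.52110944 0.29355431] 0.044849087920178284 232
```

>>> play_rows:
  moves: "0 1 -50 0 0 0 5;0 1 -95 0 0 0 5;0 1 -120 0 0 0 5;0 1 -134 0 0 0 5;0 1 -140 0 0 0 5;0 1 -142 0 0 0 5;0 1 -143 0 0 0 5;0 1 -144 0 0 0 5;0 1 -144 0 0 0 5;0 1 -144 0 0 0 5"

```text
t: 26.38
eef_pos: [0.4511, 0.293, 0.0195]
tcp_rot: [3.141, 0.0, 3.141]
force: [-0.4, -0.2, -0.0]
width: 0.0074
grip_force: 48.8
```

>>> play_rows:
  moves: "0 0 -1 0 0 0 5;0 0 -1 0 0 0 5;0 0 -1 0 0 0 12;0 0 -1 0 0 0 20;0 0 -1 0 0 0 30;0 0 -1 0 0 0 30;0 0 -1 0 0 0 30;0 0 20 0 0 0 30;0 0 60 0 0 0 30;0 0 120 0 0 0 50;-30 -60 160 0 0 0 85;-30 -120 170 0 0 0 85"

```text
t: 27.88
eef_pos: [0.422, 0.1844, 0.1885]
tcp_rot: [3.14, 0.003, -3.139]
force: [0.7, -0.1, -0.0]
width: 0.082
grip_force: 0.0
```

```bash
python3 - <<'E'
from h import *
o=robot.observe(); print(o["eef_pos"],o["tcp_rot"])
b,C=shot("top","t6"); a,_=shot("scene")
im=b;hsv=cv2.cvtColor(im,cv2.COLOR_BGR2HSV).astype(int)
m=(hsv[...,1]>60)&((hsv[...,0]<12)|(hsv[...,0]>168)); mm=np.zeros_like(m); mm[230:295,140:215]=m[230:295,140:215]
ys,xs=np.nonzero(mm); w=np.array([ray(C,x,y,.011) for x,y in zip(xs,ys)]); c=np.median(w,0); w=w[abs(np.linalg.norm(w-c,axis=1)-.047)<.01]
A=np.c_[2*w,np.ones(len(w))]; s=np.linalg.lstsq(A,(w**2).sum(1),rcond=None)[0]; print("top saucer",s[:2],np.sqrt(s[2]+s[:2]@s[:2]),len(w))
cv2.imwrite("pics/c6.png",np.hstack([cv2.resize(b[225:300,140:215],(450,450)),cv2.resize(a[190:270,165:240],(340,450))]))
E
```

```text
[0.42199059 0.1843612  0.18854689] [ 3.14046136  0.00343747 -3.13941   ]
top saucer [0.52156244 0.29313855] 0.044684581576780416 246
```

View pics/c6.png

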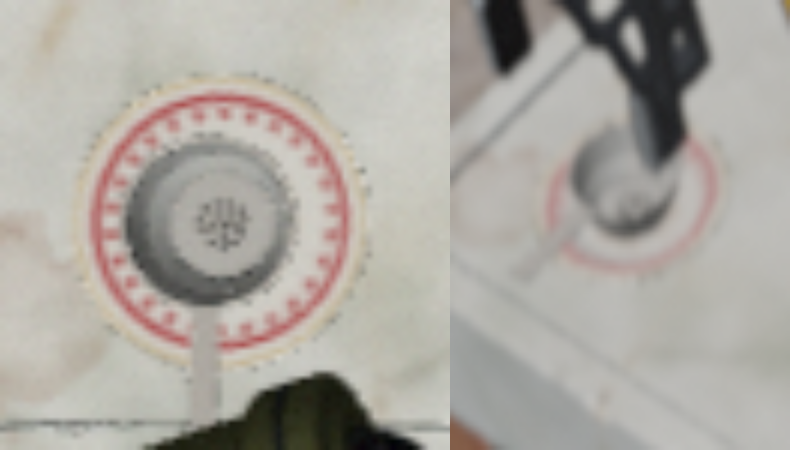

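>>> play_rows:
  moves: "139 -400 0 0 0 -90 85;139 -400 0 0 0 -90 85;139 -400 0 0 0 -90 85;139 -400 0 0 0 -90 85;139 -400 0 0 0 -90 85;139 -400 0 0 0 -90 85;139 -400 0 0 0 -90 85;139 -400 0 0 0 -90 85;139 -400 0 0 0 -90 85;139 -400 0 0 0 -90 85;139 -400 0 0 0 -90 85;139 -400 0 0 0 -90 85"

```text
t: 29.48
eef_pos: [0.5611, -0.2152, 0.1864]
tcp_rot: [-3.142, -0.0, 1.571]
force: [0.1, -1.0, -0.1]
width: 0.085
grip_force: 0.0
```

```bash
python3 - <<'E'
from h import *
print(robot.observe()["eef_pos"])
E
```

```text
[ 0.56113146 -0.21522878  0.18637601]
```

>>> play_rows:
  moves: "-1 -12 0 0 0 0 85;-1 -12 -60 0 0 0 85;-1 -12 -110 0 0 0 85;-1 -12 -130 0 0 0 85;-1 -12 -138 0 0 0 85;-1 -12 -138 0 0 0 85;-1 -12 -138 0 0 0 85"

```text
t: 30.35
eef_pos: [0.5611, -0.2283, 0.0497]
tcp_rot: [3.139, 0.001, 1.57]
force: [0.2, -0.6, 0.1]
width: 0.085
grip_force: 0.0
```

>>> play_rows:
  moves: "0 1 -1 0 0 0 85;0 1 -1 0 0 0 30;0 1 -1 0 0 0 30;0 1 -1 0 0 0 30;0 1 -1 0 0 0 30;0 1 -1 0 0 0 30;0 1 -1 0 0 0 30"
  squeeze: 35

```text
t: 31.22
eef_pos: [0.56, -0.2267, 0.0478]
tcp_rot: [3.141, 0.0, 1.57]
force: [-1.3, 1.0, 5.5]
width: 0.0418
grip_force: 35.5
```

>>> play_rows:
  moves: "0 0 40 0 0 0 30;0 0 90 0 0 0 30;0 0 130 0 0 0 30;-5 60 130 0 0 0 30;-10 120 130 0 0 0 30;-15 180 130 0 0 0 30;-18 230 130 0 0 0 30;-21 259 130 0 0 0 30;-21 259 130 0 0 0 30;-21 259 130 0 0 0 30;-21 259 130 0 0 0 30"

```text
t: 32.6
eef_pos: [0.5392, 0.0313, 0.1772]
tcp_rot: [-3.141, 0.0, 1.568]
force: [0.3, 0.2, -1.3]
width: 0.0415
grip_force: 36.1
```

>>> play_rows:
  moves: "-1 0 -50 0 0 0 30;-1 0 -90 0 0 0 30;-1 0 -112 0 0 0 30;-1 0 -124 0 0 0 30;-1 0 -128 0 0 0 30;-1 0 -130 0 0 0 30;-1 0 -131 0 0 0 30;-1 0 -131 0 0 0 30"

```text
t: 33.6
eef_pos: [0.5385, 0.0324, 0.047]
tcp_rot: [3.14, 0.0, 1.57]
force: [-0.3, 0.0, -1.6]
width: 0.0417
grip_force: 36.1
```

>>> play_rows:
  moves: "0 -1 -1 0 0 0 30;0 -1 -1 0 0 0 30;0 -1 -1 0 0 0 30"

```text
t: 33.98
eef_pos: [0.5384, 0.0314, 0.0458]
tcp_rot: [3.141, 0.0, 1.57]
force: [-0.5, 0.3, 2.6]
width: 0.0419
grip_force: 36.3
```

>>> play_rows:
  moves: "0 0 0 0 0 0 60;0 0 0 0 0 0 85;0 0 0 0 0 0 85;0 0 50 0 0 0 85;0 0 100 0 0 0 85;0 0 140 0 0 0 85;4 -60 140 0 0 0 85;8 -120 140 0 0 0 85;10 -180 140 0 0 0 85;12 -240 140 0 0 0 85;14 -300 140 0 0 0 85;16 -345 140 0 0 0 85"

```text
t: 35.48
eef_pos: [0.5537, -0.3163, 0.1852]
tcp_rot: [-3.142, 0.0, 1.568]
force: [0.9, -0.5, -0.3]
width: 0.0849
grip_force: 0.0
```

>>> play_rows:
  moves: "0 0 0 0 0 0 85;0 0 0 0 0 0 85;0 0 0 0 0 0 85"

```text
t: 35.85
eef_pos: [0.5538, -0.3121, 0.1853]
tcp_rot: [-3.141, -0.001, 1.571]
force: [0.4, -0.4, -0.8]
width: 0.0849
grip_force: 0.0
```

>>> play_rows:
  moves: "0 -1 -40 0 0 0 62;0 -1 -80 0 0 0 62;0 -1 -110 0 0 0 62;0 -1 -140 0 0 0 62;0 -1 -153 0 0 0 62;0 -1 -157 0 0 0 62;0 -1 -157 0 0 0 62;0 -1 -157 0 0 0 30;0 -1 -157 0 0 0 30;0 -1 -157 0 0 0 30;0 -1 -157 0 0 0 30;0 -1 -157 0 0 0 30"
  squeeze: 45

```text
t: 37.35
eef_pos: [0.5547, -0.3152, 0.0301]
tcp_rot: [3.14, 0.001, 1.57]
force: [-0.4, 0.9, 6.2]
width: 0.0368
grip_force: 45.1
```

>>> play_rows:
  moves: "0 0 40 0 0 0 30;0 0 90 0 0 0 30;0 0 130 0 0 0 30;-5 60 130 0 0 0 30;-10 120 130 0 0 0 30;-15 180 130 0 0 0 30;-18 230 130 0 0 0 30;-20 259 130 0 0 0 30;-20 259 130 0 0 0 30;-20 259 130 0 0 0 30;-20 259 130 0 0 0 30"

```text
t: 38.72
eef_pos: [0.5343, -0.0567, 0.1584]
tcp_rot: [3.141, 0.0, 1.568]
force: [-0.7, 0.1, -1.4]
width: 0.037
grip_force: 45.9
```

>>> play_rows:
  moves: "0 0 -50 0 0 0 30;0 0 -90 0 0 0 30;0 0 -112 0 0 0 30;0 0 -124 0 0 0 30;0 0 -128 0 0 0 30;0 0 -130 0 0 0 30;0 0 -131 0 0 0 30;0 0 -131 0 0 0 30"

```text
t: 39.72
eef_pos: [0.5346, -0.0557, 0.0281]
tcp_rot: [3.14, 0.0, 1.57]
force: [0.3, -0.1, -0.2]
width: 0.0364
grip_force: 45.9
```

>>> play_rows:
  moves: "0 0 -1 0 0 0 30;0 0 -1 0 0 0 30;0 0 -1 0 0 0 30"

```text
t: 40.1
eef_pos: [0.5346, -0.0557, 0.028]
tcp_rot: [3.14, 0.0, 1.57]
force: [-1.2, 0.0, 7.9]
width: 0.0364
grip_force: 47.2
```

>>> play_rows:
  moves: "0 0 0 0 0 0 50;0 0 0 0 0 0 65;0 0 0 0 0 0 65;0 0 50 0 0 0 65;0 0 100 0 0 0 85;0 0 150 0 0 0 85;0 0 160 0 0 0 85"

```text
t: 40.98
eef_pos: [0.5364, -0.056, 0.1902]
tcp_rot: [3.134, 0.001, 1.57]
force: [-0.6, 0.5, -0.7]
width: 0.085
grip_force: 0.0
```

>>> play_rows:
  moves: "-36 -214 0 0 0 90 85;-36 -214 0 0 0 90 85;-36 -214 0 0 0 90 85;-36 -214 0 0 0 90 85;-36 -214 0 0 0 90 85;-36 -214 0 0 0 90 85;-36 -214 0 0 0 90 85;-36 -214 0 0 0 90 85;-36 -214 0 0 0 90 85;-36 -214 0 0 0 90 85;-36 -214 0 0 0 90 85"

```text
t: 42.35
eef_pos: [0.4977, -0.2694, 0.1856]
tcp_rot: [3.141, -0.001, 3.138]
force: [-0.5, -0.6, 0.1]
width: 0.0852
grip_force: 0.0
```

Glass was released at TCP (0.4994, -0.2704, 0.044).

>>> play_rows:
  moves: "1 -1 -60 0 0 0 85;1 -1 -100 0 0 0 85;1 -1 -125 0 0 0 85;1 -1 -138 0 0 0 85;1 -1 -142 0 0 0 85;1 -1 -142 0 0 0 85;1 -1 -142 0 0 0 40;1 -1 -142 0 0 0 40;1 -1 -142 0 0 0 40;1 -1 -142 0 0 0 40;1 -1 -142 0 0 0 40"
  squeeze: 35

```text
t: 43.72
eef_pos: [0.4996, -0.2707, 0.0457]
tcp_rot: [-3.141, 0.002, 3.14]
force: [-0.7, 1.0, 5.1]
width: 0.0499
grip_force: 35.9
```

>>> play_rows:
  moves: "0 0 40 0 0 0 40;0 0 90 0 0 0 40;0 0 130 0 0 0 40;-5 60 130 0 0 0 40;-10 120 130 0 0 0 40;-15 180 130 0 0 0 40;-18 230 130 0 0 0 40;-21 259 130 0 0 0 40;-21 259 130 0 0 0 40;-21 259 130 0 0 0 40;-21 259 130 0 0 0 40"

```text
t: 45.1
eef_pos: [0.4783, -0.0126, 0.1745]
tcp_rot: [-3.141, 0.0, 3.139]
force: [-0.0, 0.7, -0.9]
width: 0.0499
grip_force: 37.6
```

>>> play_rows:
  moves: "-1 1 -50 0 0 0 40;-1 1 -90 0 0 0 40;-1 1 -112 0 0 0 40;-1 1 -124 0 0 0 40;-1 1 -128 0 0 0 40;-1 1 -130 0 0 0 40;-1 1 -131 0 0 0 40;-1 1 -131 0 0 0 40;-1 1 -131 0 0 0 40"

```text
t: 46.22
eef_pos: [0.4773, -0.0106, 0.0438]
tcp_rot: [-3.141, 0.001, 3.141]
force: [-0.0, -0.3, -1.9]
width: 0.0498
grip_force: 37.6
```

>>> play_rows:
  moves: "0 0 -1 0 0 0 40;0 0 -1 0 0 0 40;0 0 -1 0 0 0 40"

```text
t: 46.6
eef_pos: [0.4773, -0.0106, 0.0437]
tcp_rot: [-3.141, 0.001, 3.141]
force: [-2.6, 0.6, 9.9]
width: 0.0499
grip_force: 39.0
```

Contact; release, lift, and back off to the chopping-board side for a clear look.

>>> play_rows:
  moves: "0 0 0 0 0 0 60;0 0 0 0 0 0 85;0 0 0 0 0 0 85;0 0 0 0 0 0 85;0 0 40 0 0 0 85;0 0 90 0 0 0 85;0 0 150 0 0 0 85;0 -60 180 0 0 0 85;0 -120 180 0 0 0 85;0 -180 180 0 0 0 85;0 -240 180 0 0 0 85;0 -270 180 0 0 0 85"

```text
t: 48.1
eef_pos: [0.4767, -0.2839, 0.2222]
tcp_rot: [-3.141, 0.0, 3.138]
force: [-0.2, 0.2, -1.2]
width: 0.0849
grip_force: 0.0
```

```bash
python3 - <<'E'
from h import *
o=robot.observe(); print(o["eef_pos"],o["force"],o["t"])
b,C=shot("top","t9"); a,_=shot("scene")
cv2.imwrite("pics/c9.png",np.vstack([cv2.resize(b[195:305,140:380],(660,302)),cv2.resize(a[190:310,160:400],(594,297)).copy() if 0 else cv2.copyMakeBorder(cv2.resize(a[190:310,160:400],(594,297)),0,0,0,66,0)] ))
E
```

```text
[ 0.47672268 -0.2838525   0.22217252] [-0.18971994  0.15279431 -1.20452806] 48.1
```

View pics/c9.png

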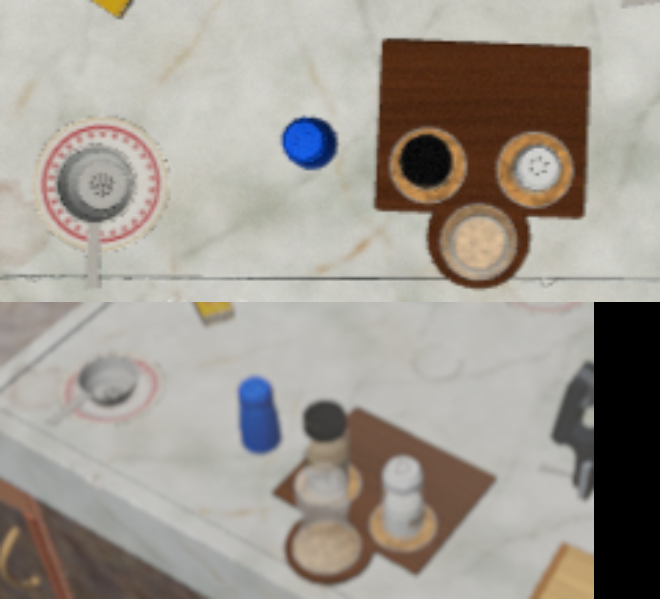

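Jar (426,161), shaker (538,168) and glass (478,242) all stand centred on their own rounds, and the strainer cup (100,185) is in the middle of the saucer. Handing in.

```bash
python3 -c "
from workcell import job; print(job.finish_job())"
```

```text
the job is handed in; nothing more can be done
None
```

The job is done and handed in at about 48 s: the strainer sits upright with its cup in the middle of the saucer, the jar, shaker and glass are back on their own cork rounds, and nothing was knocked over.

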